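Open the parts soak tub

ROBOT

A 6-joint arm with a two-finger parallel gripper is mounted at the origin on the work surface. World frame = base frame: x ahead of the robot, y to its left, z up, the work surface at z = 0. Lengths are in mm, angles in degrees, forces in N, time in s.
With the tool pointing down it reaches from about 300 to 850 mm from the base axis. Payload 4.2 kg.
Tool frame: the origin (TCP) lies midway between the tips of the shut fingers; the grasp point (between the pads) lies 19 mm behind it; z points along the fingers, y is the line along which they close (so a half turn about z gives the same grasp; the last joint's range is limited). The gripper opens to 91 mm and grips with 3 to 60 N. Pads are 32 mm wide; open, the fingers measure 118 mm over their backs; the gripper's body (76 mm by 178 mm) begins 60 mm behind the grasp point.
Start: joints at [-70.073, 18.312, 89.639, -0, 72.044, -1.146], TCP at [206.754, -536.563, 178.276] pointing down, gripper open.
Joint ranges: [-177.97, 177.97], [-48.28, 115.42], [12.27, 149.76], [-77.06, 257.06], [2.81, 150.46], [-146.56, 146.56]. Speed limits (degrees/s): [147.25, 147.25, 180, 180, 180, 180].

INTERFACE

Orientations are given as [roll, pitch, yaw] about the fixed x, y, z axes, in that order (R = Rz(yaw) Ry(pitch) Rx(roll)).
In Python, from workcell import env gives the robot as it stands.
- The arm moves only by the tool send_rows, never from a script. Its argument "steps" is a list that holds one entry, the list of rows, each a list of 5 numbers: the shift along the tool's x, y, z scaled (see below), then the turn about the tool's z scaled (see below), then the opening, from 0 (shut) to 1 (fully open). In form: [[[dx, dy, dz, yaw, fingers], ...]]. A call has 1 to 5 rows; each row shifts and turns the commanded pose from where the row before left it, along the tool's axes as they then stand; what a row does not reach is not made up. The controller multiplies each number of a shift by 0.04 m and each number of a turn by 0.12 rad. A row lasts 1/12 s, in which the tool goes at most 41.7 mm and 7.16 degrees, less where a joint would pass 70% of its speed; a pose out of reach is approached as far as the arm can. A call with a number of a shift or a turn outside -1 to 1 is refused whole. A call with a gripper value outside its range is refused whole. The fingers move at their own pace and stop on an object; "squeeze" is the grip in N (left out, the last holds). Time passes only in rows, so rows that do not move let the fingers close. It gives the time, the measured TCP pose, the force, the opening and the grip force at its end, in the units of the state.
- env.state(): the state, without advancing time (a new reading comes with each control period).
- env.grab_frame(name): name is "scene" or "side" or "wrist"; returns a dict with "pixels" (480x640x3 uint8, red, green, blue), "depth" (480x640 float32, mm along the optical axis (not along the pixel's ray), 0 where there is no reading), "intrinsics" (3x3 intrinsics, pixels), "cam_to_world" (4x4, takes a point from camera to world coordinates). Camera axes: x right, y down, z forward; pixel columns grow to the right and rows downward; lengths in mm; the calibration is good to about 2 mm. A picture is of the moment at which its call begins.
- env.job_done(): hands the job in; it is judged then, once.
The state is a dict: "time_s": time; "qpos": joint angles; "qvel": joint speeds; "effort": joint torques, N m; "ee_pos": TCP position; "ee_rot": TCP orientation; "force": force on the tool from outside, world axes, zero at the start; "torque": the same for the moment, N m; "gripper_width": finger opening in mm; "gripper_force": force on a finger pad.
Only numpy, scipy, OpenCV 4.12 (cv2) and the standard library are available. Lean on these libraries where they do the work, as an engineer would, in place of code of your own. Each camera call takes 0.05 s, during which the arm holds its last target. There are 200 camera calls.

TASK

Open the parts soak tub: swing its hold-down clamp round towards the tub's front until it is fully clear of the still-closed lid. Then tip the lid up by its front lip and leave it leaning back against the bar behind the tub. Finally lift the lid off and stand it on edge in the middle of the drip rack, between its two rails, without dropping it at any time; leave the clamp open and the other things on the bench where they are.

Things in the scene. Friction and masses are not known exactly. Their poses are not given: they have to be found in the camera images.
- tub: Open steel soak tub fixed to the bench, outside 120 (its x) x 130 (its y) x 85 mm high, walls 5 mm. Origin: centre of its underside, on the bench; z up; its front, under the lid's lip, faces its -x (roughly the robot). A bracket on its +y side carries the clamp; a bar stands behind it (+x).
- tub_bar (a point): Middle of the steel bar behind the tub, the lid's back rest: 8 mm thick, 110 mm long along the tub's y, on two legs, 165 mm above the bench, at x = +94 mm in the tub's frame.
- lid: Loose white plastic lid, plate 150 (its x) x 140 (its y) x 9 mm, about 0.25 kg. Origin: centre of the plate's underside, closed at (-11, 0, 85) mm in the tub's frame, axes as the tub's. Below, a rectangular ridge 8 mm deep, outside x -41 to +63, y -56 to +56 mm, sits in the tub with about 3 mm play. Its back edge overhangs the tub's back by 4 mm.
- lid_lip (a point): Middle of the lid's front edge (lid x = -75 mm), at the underside. Closed, this lip overhangs the tub's front wall by 26 mm, free underneath. Tipped up, the lid hangs by its ridge on the tub's back wall, leaning about 10 degrees past upright on the bar, this edge on top about 220 mm above the bench: 9 mm thick, ridge 34 mm below it.
- clamp (a joint): Clamp arm turning about a vertical axis at x = 0, y = +90 mm in the tub's frame. 0 rad: points to the tub's -y, over the lid, holding it down; grows as it swings to the tub's front; 1.57 rad: points to -x, beside the lid; stop at 2.0. Arm 14 mm wide, 72 mm long from the axis, underside 96, top 109 mm above the bench. Stays where left.
- clamp_grip (a point): Middle of the clamp's upright black grip, a stub 18 mm in diameter and 42 mm tall on the arm, 58 mm from the axis; this point is 130 mm above the bench, the stub's top 151 mm.
- rack: Steel drip rack fixed to the bench: base plate 120 (its x) x 180 (its y) x 8 mm; two round rails 8 mm thick along its y at x = -24 and +24 mm, 85 mm above the bench, 164 mm long, legs at their ends: a bay 40 mm wide. The bay's rubber floor, 14 mm above the bench, slopes down 7 degrees to +x, so the lid settles leaning on the +x rail. Origin: centre of its underside, on the bench.
- conrod: Dark steel connecting rod 160 x 54 x 24 mm lying on the bench, origin under its middle; not to be disturbed
- wrench: Steel wrench 180 mm long lying on the bench, origin under its middle; not to be disturbed
- brush: Cleaning brush 170 mm long lying on the bench, origin under its middle; not to be disturbed
- spray_can: Spray can 60 mm in diameter, 170 mm tall; origin under its centre; not to be disturbed
- jar: Amber jar 70 mm in diameter, 100 mm tall; origin under its centre; not to be disturbed
- piston: Aluminium piston 90 mm in diameter, 70 mm tall; origin under its centre; not to be disturbed
Mind the look-alikes: they are no part of the job. What is meant by the lid is not black, and is the smaller of those in its own colour.

How it is judged (in metres and radians):
On the way, in this order (a step that is already met when the one before it is completed fails the run):
1. the clamp is swung clear (past 1.45 rad) while the lid is still closed (value of joint clamp above 1.45 rad and distance of lid from where it was at the start of the episode below 0.015 m and angle between lid's own z axis and vertical below 0.1 rad), for 0.2 s.
2. the lid has been tipped up and let go, and leans on the tub's back wall and bar (angle between lid's own z axis and vertical between 1.6 and 2.1 rad and x of lid in the frame of tub between 0.04 and 0.11 m and y of lid in the frame of tub between -0.03 and 0.03 m and z of lid in the frame of tub between 0.11 and 0.18 m and contact force between lid and the fingers below 0.1 N and linear speed of lid below 0.03 m/s), for 0.3 s.
At the end, for the whole second after the job is handed in: The lid stands on edge on the drip rack's floor between the two rails (its normal within 0.47 rad of level, its centre within 35 mm across and 30 mm along the rack's middle and 65 to 102 mm above the rack's underside), released and at rest; the clamp is still swung past 1.45 rad (value of joint clamp above 1.45 rad and angle between lid's own z axis and vertical between 1.1 and 2.05 rad and x of lid in the frame of rack between -0.035 and 0.035 m and y of lid in the frame of rack between -0.03 and 0.03 m and z of lid in the frame of rack between 0.065 and 0.102 m and angle between the z axis of lid and the x axis of rack, either way round below 0.5 rad and linear speed of lid below 0.02 m/s and angular speed of lid below 0.1 rad/s); the robot touches nothing.
It fails at once if the lid is dropped: it moves faster than 0.6 m/s with no finger on it (linear speed of lid above 0.6 m/s and contact force between lid and the fingers below 0.05 N).
It fails at once if a bystander is pushed more than 30 mm from its place (distance of any of conrod, wrench, brush, spray_can, jar, piston from where it was at the start of the episode above 0.03 m).
It fails at once if the spray can or the jar is tipped over (angle between any of spray_can, jar's own z axis and vertical above 0.5 rad).
It also fails if it takes over 72 s, if anything falls off the work surface, if the arm or the gripper's body presses on something with over 40 N, if the wrist force passes 120 N, or if a joint passes its speed limit or range.

## Working session

There is one attempt and no reset: what is moved stays moved. The work goes in short steps, Python scripts to look and compute and a tool call to move; the robot and the scene stay as the last step left them, time stands still between calls to the robot, and variables do not carry over. Pictures are saved under pics/ and viewed, at most 10 in all, crops included, and the job is handed in when it is done.

Besides the shell and the picture viewer there is one more tool, called after ">>>" by a JSON object that holds its "api" and its "payload". send_rows: Moves the arm, as the interface text tells. Shifts and turns lie within -1 to 1; 1 stands for 0.04 m of shift or 0.12 rad of turn. Its arguments: {"type":"object","properties":{"steps":{"type":"array"},"squeeze":{"type":"number"}},"required":["steps"]}

```bash
mkdir -p pics; ls; cat > h.py <<'E'
import numpy as np, cv2
from workcell import env
def grab(n):
    f=env.grab_frame(n); K=np.array(f["intrinsics"]);T=np.array(f["cam_to_world"]);d=f["depth"]
    v,u=np.mgrid[0:480,0:640]
    P=np.stack([(u-K[0,2])/K[0,0]*d,(v-K[1,2])/K[1,1]*d,d],-1)@T[:3,:3].T+T[:3,3]
    P[d<=0]=np.nan
    return f["pixels"],P
def save(n,im): cv2.imwrite("pics/"+n+".png",im[...,::-1])
E
python3 - <<'E'
from h import *
a,P=grab("scene");b,Q=grab("side")
np.savez("first.npz",a=a,P=P,b=b,Q=Q)
save("scene0",a);save("side0",b)
print(env.state())
E
```

```text
pics
{'time_s': 0.1, 'qpos': array([-7.00725944e+01,  1.83485287e+01,  8.96977512e+01, -8.80811191e-04,
        7.20434260e+01, -1.14451092e+00]), 'qvel': array([-0.01744285, -0.05725   , -0.17758268,  0.03323828,  0.06092761,
        0.05420337]), 'effort': array([ 1.17577474e-03, -4.13333738e+01, -2.32508934e+01,  7.30198645e-02,
        4.22195590e-02, -5.03297713e-05]), 'ee_pos': array([ 206.57692971, -536.08544499,  177.51015252]), 'ee_rot': array([-1.79910295e+02, -9.54484846e-04,  2.10721880e+01]), 'force': array([-0.44549392,  0.55301886,  0.1260202 ]), 'torque': array([ 0.02940624, -0.06086262,  0.05157297]), 'gripper_force': 0.0, 'gripper_width': 91.16732694230353}
```

View pics/scene0.png

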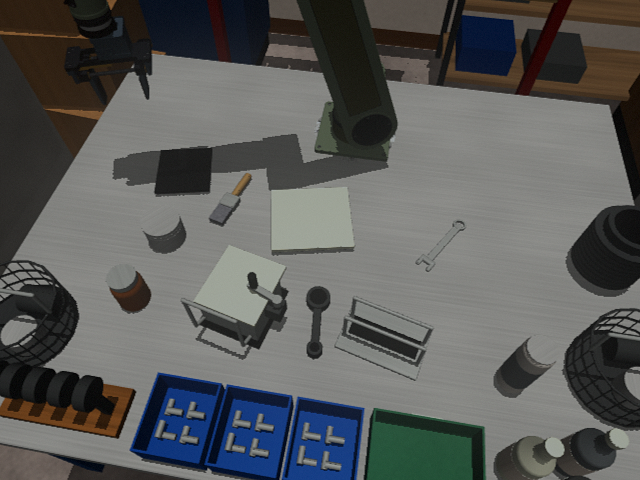

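View pics/side0.png

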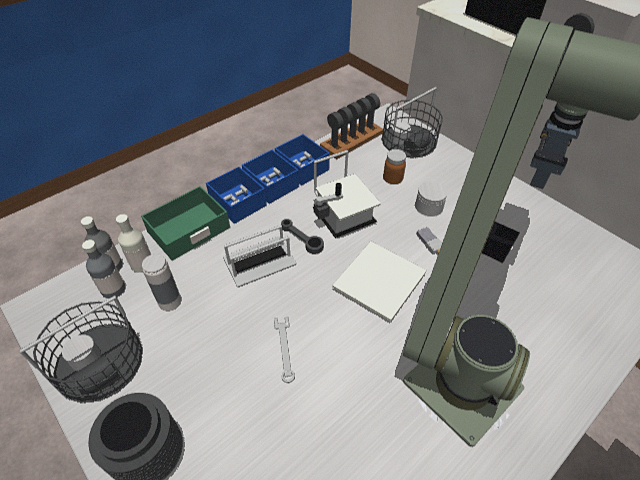

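The scene view shows three lid-like plates: a white one on the tub under the clamp (240,283), a larger white one flat on the bench (312,218) and a black one (183,170). The smaller white plate on the tub fits the description. The clamp grip is at (252,280), the rack at (387,335) and the conrod at (317,320). I'll measure these and confirm with a crop.

```bash
python3 - <<'E'
from h import *
z=np.load("first.npz");a,P,b,Q=z["a"],z["P"],z["b"],z["Q"]
crop=cv2.resize(a[225:385,170:450],(784,448),interpolation=cv2.INTER_CUBIC);save("crop0",crop)
def rect(M,name,lo,hi,x0,x1,y0,y1,bright=0,im=None):
    m=(M[...,2]>lo)&(M[...,2]<hi)&(M[...,0]>x0)&(M[...,0]<x1)&(M[...,1]>y0)&(M[...,1]<y1)
    if im is not None: m&=im.mean(-1)>bright
    p=M[m]; 
    r=cv2.minAreaRect(p[:,:2].astype(np.float32)); print(name,len(p),"z",np.median(p[:,2]).round(1),"c",np.round(r[0],1),"size",np.round(r[1],1),"ang",round(r[2],1)); return p
for nm,im,M,px in (("scene",a,P,[(240,270),(252,275),(312,218),(387,335),(392,312),(385,330),(317,295),(315,350),(445,245),(185,228),(125,275),(230,200),(525,365)]),):
    for u,v in px: print((u,v),np.round(M[v,u]))
c=P[270,235]
for nm,im,M in (("scene",a,P),("side",b,Q)):
    x0,x1,y0,y1=c[0]-150,c[0]+150,c[1]-150,c[1]+150
    rect(M,nm+" lid",89,98,x0,x1,y0,y1,130,im)
    p=rect(M,nm+" gripstub",118,153,x0,c[0]+60,y0,y1); print(np.median(p,0).round(1))
    rect(M,nm+" bar",161,172,x0,x1+60,y0,y1)
    r=P[335,387]
    rect(M,nm+" rails",78,92,r[0]-110,r[0]+110,r[1]-120,r[1]+120)
    rect(M,nm+" rackbase",5,12,r[0]-110,r[0]+110,r[1]-120,r[1]+120)
E
```

```text
(240, 270) [ 558. -181.   94.]
(252, 275) [ 593. -141.  144.]
(312, 218) [344. -65.  19.]
(387, 335) [649. 139.  88.]
(392, 312) [598. 145.  87.]
(385, 330) [607. 140.  15.]
(317, 295) [551. -17.  18.]
(315, 350) [679.   1.  22.]
(445, 245) [358. 264.   3.]
(185, 228) [ 412. -375.   -3.]
(125, 275) [ 613. -414.   97.]
(230, 200) [ 324. -280.   20.]
(525, 365) [686. 384. 136.]
scene lid 3870 z 93.3 c [ 587.6 -173.7] size [140.9 150.1] ang 77.1
scene gripstub 117 z 144.4 c [ 597.5 -140.6] size [16.5 16.7] ang 74.6
[ 601.8 -140.3  144.4]
scene bar 267 z 167.3 c [ 690.9 -195.9] size [115.7   9.7] ang 76.4
scene rails 699 z 86.8 c [621.1 138.4] size [170.7  58.2] ang 75.9
scene rackbase 2883 z 7.5 c [629.9 137. ] size [196.4 162.5] ang 87.1
side lid 1385 z 93.9 c [ 586.9 -170.5] size [141.6 152.1] ang 76.8
side gripstub 69 z 140.0 c [ 593.4 -136.3] size [17.1 16.4] ang 60.5
[ 591.7 -133.9  140. ]
side bar 100 z 166.8 c [ 688.  -190.7] size [114.7  12. ] ang 76.2
side rails 355 z 87.4 c [619.9 143.6] size [169.4  59.7] ang 75.5
side rackbase 1256 z 8.3 c [649.  137.5] size [237.  213.5] ang 89.1
```

View pics/crop0.png

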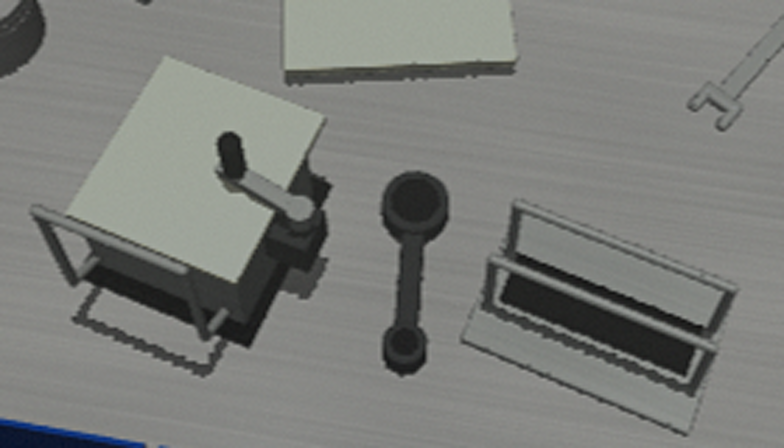

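The crop confirms that the lid is the white plate on the tub under the clamp, and the large white plate at the top of the crop is a look-alike. The fits match the given sizes:

| Item | Position (mm) | Yaw (deg) |
|---|---|---|
| Tub | about (598, -173.5) | -13.5 |
| Clamp axis | about (619, -86) | – |
| Grip | about (604.5, -141.5) | – |
| Rack | about (620.5, 141) | about -14.3 |

First move: go above the clamp grip with the closing axis along tub x (yaw 76.5).

```bash
cat >> h.py <<'E'
def tub(x,y):  # tub frame -> world
    c,s=np.cos(np.radians(-13.5)),np.sin(np.radians(-13.5)); return np.array([598+c*x-s*y,-173.5+s*x+c*y])
def plan(pts,op,start=None):
    """pts: list of (x,y,z,yaw) world, one row each or (..,n) rows; prints rows"""
    s=env.state(); cur=np.r_[s["ee_pos"],s["ee_rot"][2]] if start is None else np.array(start,float)
    R=[]
    for p in pts:
        n=p[4] if len(p)>4 else 1
        st=(np.array(p[:4],float)-cur)/n
        for i in range(n):
            y=np.radians(cur[3]); tx=np.array([np.cos(y),np.sin(y)]); ty=np.array([np.sin(y),-np.cos(y)])
            R.append([round(float(v),2) for v in (st[:2]@tx/40,st[:2]@ty/40,-st[2]/40,-st[3]/np.degrees(.12))]+[op]); cur=cur+st
    for i in range(0,len(R),5): print(R[i:i+5])
def ee(): s=env.state(); print(s["time_s"],np.round(s["ee_pos"],1),np.round(s["ee_rot"],1),np.round(s["force"],1),round(s["gripper_width"],1))
E
python3 -c "
from h import *
print(tub(0,90),tub(0,32))
plan([(604.5,-141.5,200,76.5,15)],1)"
```

```text
[619.01008275 -85.98670716] [ 605.47025164 -142.38416255]
[[0.86, -0.38, -0.04, -0.54, 1], [0.88, -0.32, -0.04, -0.54, 1], [0.9, -0.26, -0.04, -0.54, 1], [0.91, -0.2, -0.04, -0.54, 1], [0.92, -0.14, -0.04, -0.54, 1]]
[[0.93, -0.08, -0.04, -0.54, 1], [0.93, -0.02, -0.04, -0.54, 1], [0.93, 0.04, -0.04, -0.54, 1], [0.93, 0.1, -0.04, -0.54, 1], [0.92, 0.16, -0.04, -0.54, 1]]
[[0.91, 0.21, -0.04, -0.54, 1], [0.89, 0.27, -0.04, -0.54, 1], [0.87, 0.33, -0.04, -0.54, 1], [0.85, 0.39, -0.04, -0.54, 1], [0.82, 0.44, -0.04, -0.54, 1]]
```

>>> {"api": "send_rows", "payload": {"steps": [[[0.86,-0.38,-0.04,-0.54,1],[0.88,-0.32,-0.04,-0.54,1],[0.9,-0.26,-0.04,-0.54,1],[0.91,-0.2,-0.04,-0.54,1],[0.92,-0.14,-0.04,-0.54,1]]]}}

```text
time_s: 0.52
ee_pos: [340.4, -403.5, 186.0]
ee_rot: [-180.0, -0.0, 39.8]
force: [0.2, -1.0, -0.2]
gripper_width: 91.2
gripper_force: 0.0
```

Signs are right, so I'll continue.

>>> {"api": "send_rows", "payload": {"steps": [[[0.93,-0.08,-0.04,-0.54,1],[0.93,-0.02,-0.04,-0.54,1],[0.93,0.04,-0.04,-0.54,1],[0.93,0.1,-0.04,-0.54,1],[0.92,0.16,-0.04,-0.54,1]]]}}

```text
time_s: 0.93
ee_pos: [473.3, -272.4, 194.0]
ee_rot: [-180.0, 0.0, 58.4]
force: [0.3, -0.7, -0.9]
gripper_width: 91.2
gripper_force: 0.0
```

>>> {"api": "send_rows", "payload": {"steps": [[[0.91,0.21,-0.04,-0.54,1],[0.89,0.27,-0.04,-0.54,1],[0.87,0.33,-0.04,-0.54,1],[0.85,0.39,-0.04,-0.54,1],[0.82,0.44,-0.04,-0.54,1]]]}}

```text
time_s: 1.35
ee_pos: [605.3, -140.7, 201.9]
ee_rot: [-180.0, 0.0, 77.0]
force: [-0.1, 0.4, 0.5]
gripper_width: 91.5
gripper_force: 0.0
```

>>> {"api": "send_rows", "payload": {"steps": [[[0,0,0,0,1]]]}}

```text
time_s: 1.43
ee_pos: [608.7, -137.4, 201.4]
ee_rot: [179.9, -0.2, 77.2]
force: [-0.1, -1.0, 0.2]
gripper_width: 91.1
gripper_force: 0.0
```

```bash
python3 - <<'E'
from h import *
ee()
a,P=grab("wrist"); save("wrist1",a)
c=tub(0,32)
m=(np.linalg.norm(P[...,:2]-c,axis=-1)<25)&(P[...,2]>143)&(P[...,2]<156)
p=P[m];print(len(p),p.mean(0).round(1),p.min(0).round(1),p.max(0).round(1))
plan([(604.5,-141.5,200,76.5),(604.5,-141.5,118,76.5,4)],1)
E
```

```text
1.4333 [ 608.7 -137.4  201.4] [179.9  -0.2  77.2] [-0.1 -1.   0.2] 91.1
456 [ 595.5 -139.2  149.4] [ 586.2 -149.   143.1] [ 603.9 -131.4  151.9]
[[-0.05, -0.03, 0.03, 0.07, 1], [0.0, 0.0, 0.51, -0.0, 1], [0.0, 0.0, 0.51, -0.0, 1], [0.0, 0.0, 0.51, -0.0, 1], [0.0, 0.0, 0.51, -0.0, 1]]
```

View pics/wrist1.png

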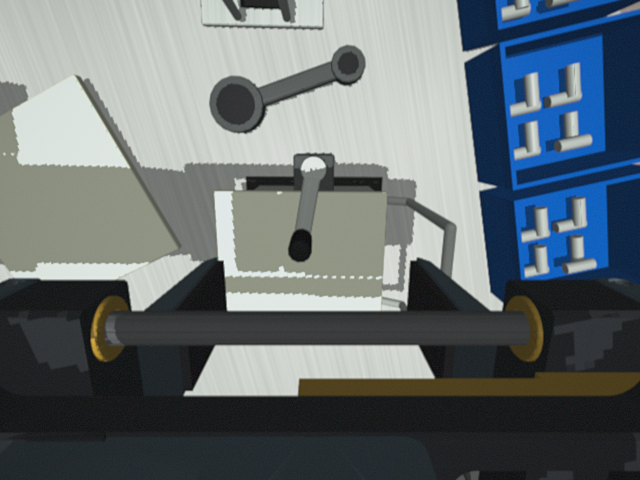

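The wrist view shows the grip stub at (300,245) and the pivot at (313,168). The clamp therefore starts about 10° open, with the grip at (595.5,-139.5), which is 58.5 mm from the axis as it should be. I'll align to that.

```bash
python3 - <<'E'
from h import *
plan([(595.5,-139.5,195,66.5,2),(595.5,-139.5,120,66.5,3)],1)
pts=[]
for i in range(1,16):
    b=np.radians(246-6*i); pts.append((619+58.5*np.cos(b),-86+58.5*np.sin(b),120,66.5-6*i))
plan(pts,.28,(595.5,-139.5,120,66.5))
E
```

```text
[[-0.03, -0.13, 0.08, 0.76, 1], [-0.04, -0.13, 0.08, 0.76, 1], [0.0, 0.0, 0.62, -0.0, 1], [0.0, 0.0, 0.62, -0.0, 1], [0.0, 0.0, 0.62, -0.0, 1]]
[[0.01, -0.16, -0.0, 0.87, 0.28], [0.01, -0.15, -0.0, 0.87, 0.28], [0.01, -0.15, -0.0, 0.87, 0.28], [0.01, -0.15, -0.0, 0.87, 0.28], [0.01, -0.15, -0.0, 0.87, 0.28]]
[[0.01, -0.15, -0.0, 0.87, 0.28], [0.01, -0.15, -0.0, 0.87, 0.28], [0.01, -0.15, -0.0, 0.87, 0.28], [0.01, -0.15, -0.0, 0.87, 0.28], [0.01, -0.15, -0.0, 0.87, 0.28]]
[[0.01, -0.15, -0.0, 0.87, 0.28], [0.01, -0.15, -0.0, 0.87, 0.28], [0.01, -0.15, -0.0, 0.87, 0.28], [0.01, -0.15, -0.0, 0.87, 0.28], [0.01, -0.15, -0.0, 0.87, 0.28]]
```

>>> {"api": "send_rows", "payload": {"steps": [[[-0.03,-0.13,0.08,0.76,1],[-0.04,-0.13,0.08,0.76,1],[0,0,0.62,0,1],[0,0,0.62,0,1],[0,0,0.62,0,1]]]}}

```text
time_s: 1.9
ee_pos: [592.7, -143.3, 120.8]
ee_rot: [180.0, 0.0, 66.2]
force: [0.0, -0.2, -0.0]
gripper_width: 91.0
gripper_force: 0.0
```

>>> {"api": "send_rows", "payload": {"steps": [[[0,0,0,0,0.28],[0,0,0,0,0.28],[0,0,0,0,0.28],[0,0,0,0,0.28],[0,0,0,0,0.28]]], "squeeze": 10}}

```text
time_s: 2.32
ee_pos: [594.7, -142.7, 123.3]
ee_rot: [179.8, -0.0, 66.3]
force: [1.0, -0.2, 0.0]
gripper_width: 60.7
gripper_force: 0.0
```

>>> {"api": "send_rows", "payload": {"steps": [[[0.05,0,0.05,0,0.28],[0,0,0,0,0.28],[0,0,0,0,0.28],[0,0,0,0,0.28],[0,0,0,0,0.28]]]}}

```text
time_s: 2.73
ee_pos: [594.6, -140.4, 119.5]
ee_rot: [180.0, 0.0, 66.3]
force: [0.0, -0.4, -0.2]
gripper_width: 27.9
gripper_force: 0.0
```

>>> {"api": "send_rows", "payload": {"steps": [[[0.01,-0.15,0,0.87,0.28],[0.01,-0.15,0,0.87,0.28],[0.01,-0.15,0,0.87,0.28],[0.01,-0.15,0,0.87,0.28],[0.01,-0.15,0,0.87,0.28]]]}}

```text
time_s: 3.15
ee_pos: [571.3, -121.4, 119.5]
ee_rot: [180.0, 0.0, 36.1]
force: [0.8, 0.8, 0.4]
gripper_width: 25.5
gripper_force: 0.0
```

>>> {"api": "send_rows", "payload": {"steps": [[[0.01,-0.15,0,0.87,0.28],[0.01,-0.15,0,0.87,0.28],[0.01,-0.15,0,0.87,0.28],[0.01,-0.15,0,0.87,0.28],[0.01,-0.15,0,0.87,0.28]]]}}

```text
time_s: 3.57
ee_pos: [560.9, -93.5, 119.5]
ee_rot: [180.0, 0.0, 6.2]
force: [0.8, 0.3, 0.7]
gripper_width: 25.6
gripper_force: 0.0
```

>>> {"api": "send_rows", "payload": {"steps": [[[0.01,-0.15,0,0.87,0.28],[0.01,-0.15,0,0.87,0.28],[0.01,-0.15,0,0.87,0.28],[0.01,-0.15,0,0.87,0.28],[0.01,-0.15,0,0.87,0.28]]]}}

```text
time_s: 3.98
ee_pos: [565.9, -64.0, 119.5]
ee_rot: [180.0, -0.0, -23.7]
force: [-0.5, -0.7, -0.1]
gripper_width: 25.3
gripper_force: 0.0
```

>>> {"api": "send_rows", "payload": {"steps": [[[0,0,0,0,0.28],[0,0,0,0,0.28]]]}}

```text
time_s: 4.15
ee_pos: [565.9, -64.3, 119.5]
ee_rot: [180.0, -0.0, -23.2]
force: [-0.7, -0.4, -0.5]
gripper_width: 25.7
gripper_force: 0.0
```

>>> {"api": "send_rows", "payload": {"steps": [[[0,0,-0.9,0,0.28],[0,0,-0.9,0,0.28],[0,0,0,0,0.5]]]}}

```text
time_s: 4.4
ee_pos: [570.0, -65.3, 198.5]
ee_rot: [-179.8, -0.7, -23.3]
force: [0.9, 0.3, 1.3]
gripper_width: 29.8
gripper_force: 0.0
```

```bash
python3 - <<'E'
from h import *
ee()
a,P=grab("scene"); save("scene2",cv2.resize(a[200:380,150:390],(800,600)))
m=(P[...,2]>120)&(P[...,2]<153)&(np.linalg.norm(P[...,:2]-[564,-68],axis=-1)<40)
p=P[m];print(len(p),p.mean(0).round(1))
x=tub(-125,0)
plan([(*x,170,-13.5,4),(*x,78,-13.5,3)],.5)
E
```

```text
4.4 [570.  -65.3 198.5] [-179.8   -0.7  -23.3] [0.9 0.3 1.3] 29.8
0 [nan nan nan]
[[-0.33, 0.68, 0.16, -0.36, 0.5], [-0.36, 0.67, 0.16, -0.36, 0.5], [-0.39, 0.65, 0.16, -0.36, 0.5], [-0.42, 0.63, 0.16, -0.36, 0.5], [-0.0, 0.0, 0.77, -0.0, 0.5]]
[[-0.0, 0.0, 0.77, -0.0, 0.5], [-0.0, 0.0, 0.77, -0.0, 0.5]]<stdin>:5: RuntimeWarning: Mean of empty slice.
  ret = um.true_divide(
```

View pics/scene2.png

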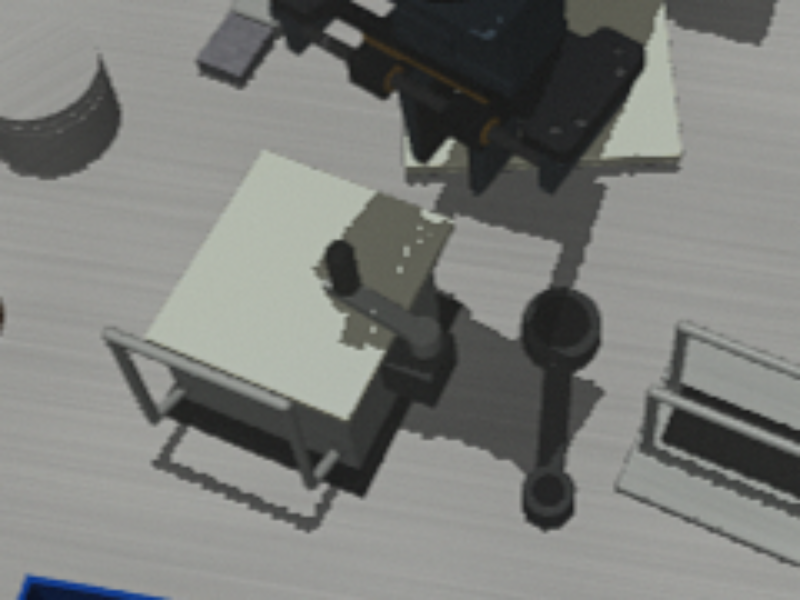

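The crop shows the clamp still over the lid, with its grip at crop (340,265), so the sweep never caught the stub. I'll check where the fingers are in the camera data against the reported TCP.

```bash
python3 - <<'E'
from h import *
ee(); s=env.state(); t=s["ee_pos"]
for n in("scene","side"):
    f=env.grab_frame(n);T=np.linalg.inv(np.array(f["cam_to_world"]));K=np.array(f["intrinsics"])
    for q in (t,[595.5,-139.5,149],[619,-86,109]):
        c=T[:3,:3]@np.array(q)+T[:3,3]; print(n,np.round((K@c/c[2])[:2]))
    a,P=grab(n)
    m=(np.linalg.norm(P[...,:2]-t[:2],axis=-1)<70)&(P[...,2]>150)&(P[...,2]<250); p=P[m]
    print(len(p), p.mean(0).round(1), p.min(0).round(1),p.max(0).round(1), p[np.argsort(p[:,2])[:6]].round(0).tolist())
    m=(np.linalg.norm(P[...,:2]-[598,-140],axis=-1)<28)&(P[...,2]>115)&(P[...,2]<160); p=P[m]; print("stub",len(p),p.mean(0).round(1))
    v,u=np.nonzero(m); print(u.mean(),v.mean())
    if n=="side": save("side2",cv2.resize(a[100:280,240:480],(800,600)))
E
```

```text
4.45 [568.5 -65.1 195.6] [-179.9   -0.5  -23.3] [-0.4 -0.6 -0.1] 33.4
scene [291. 257.]
scene [252. 275.]
scene [277. 299.]
141 [574.9 -70.9 239.5] [550.3 -98.6 226.8] [596.2 -36.5 249.9] [[559.0, -84.0, 227.0], [562.0, -85.0, 227.0], [574.0, -90.0, 228.0], [572.0, -89.0, 229.0], [592.0, -53.0, 229.0], [558.0, -82.0, 229.0]]
stub 125 [ 600.4 -140.3  138.7]
251.616 279.72
side [326. 189.]
side [339. 184.]
side [319. 199.]
91 [558.4 -61.4 237. ] [ 537.2 -130.2  150. ] [595.5 -25.6 250. ] [[595.0, -128.0, 150.0], [593.0, -130.0, 150.0], [567.0, -88.0, 225.0], [560.0, -32.0, 227.0], [542.0, -77.0, 227.0], [557.0, -83.0, 227.0]]
stub 71 [ 592.5 -135.   137.5]
338.11267605633805 188.6056338028169
```

View pics/side2.png

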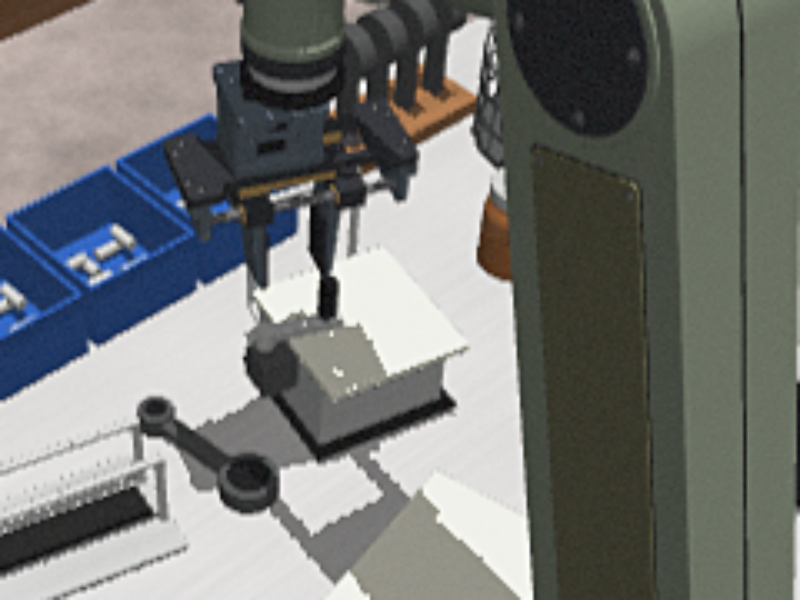

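```bash
python3 - <<'E'
from h import *
ee()
Ms=[]
for n in("scene","side"):
    f=env.grab_frame(n);T=np.linalg.inv(np.array(f["cam_to_world"]));K=np.array(f["intrinsics"]);Ms.append(K@T[:3])
    if n=="scene": sc=f["pixels"]
for nm,s,c in(("A",(337.5,181),[(276,245),(295.5,254)]),("B",(318.6,185.5),[(295.5,254),(316.5,254)])):
    for q in c:
        X=cv2.triangulatePoints(Ms[0],Ms[1],np.array(q,float),np.array(s,float));X=(X[:3]/X[3]).ravel()
        r=Ms[0]@np.r_[X,1]; print(nm,q,X.round(1),(r[:2]/r[2]-q).round(1))
a,P=grab("wrist")
# finger surface seen by the wrist camera: lowest points near TCP
s=env.state();t=s["ee_pos"]
m=(np.linalg.norm(P[...,:2]-t[:2],axis=-1)<60)&(P[...,2]>160)&(P[...,2]<300);p=P[m]
print(len(p),p[np.argsort(p[:,2])[:400:40]].round(0).tolist())
E
```

```text
4.65 [564.8 -64.4 190.1] [179.9   0.2 -23.4] [-0.2 -0.9  0.5] 45.4
A (276, 245) [557.4 -95.7 212.4] [-0.4 -0.3]
A (295.5, 254) [560.2 -73.  213.2] [-8.4 -6.6]
B (295.5, 254) [575.2 -50.  214.4] [2.  1.5]
B (316.5, 254) [567.3 -24.  226.1] [-4.6 -3.4]
6159 [[569.0, -94.0, 224.0], [567.0, -91.0, 226.0], [590.0, -48.0, 227.0], [569.0, -99.0, 228.0], [555.0, -86.0, 229.0], [586.0, -49.0, 230.0], [582.0, -47.0, 230.0], [568.0, -41.0, 231.0], [560.0, -88.0, 232.0], [592.0, -48.0, 233.0]]
```

Triangulated fingertips sit about 15 to 30 mm above the reported TCP, so the fingers may have passed over the stub. I'll go back to the stub and look before closing.

```bash
python3 - <<'E'
from h import *
plan([(597,-140,190,66.5,14)],1)
E
```

```text
[[0.11, 0.1, 0.0, -0.93, 1], [0.09, 0.11, 0.0, -0.93, 1], [0.08, 0.12, 0.0, -0.93, 1], [0.07, 0.13, 0.0, -0.93, 1], [0.05, 0.14, 0.0, -0.93, 1]]
[[0.04, 0.14, 0.0, -0.93, 1], [0.02, 0.15, 0.0, -0.93, 1], [0.0, 0.15, 0.0, -0.93, 1], [-0.01, 0.15, 0.0, -0.93, 1], [-0.03, 0.14, 0.0, -0.93, 1]]
[[-0.05, 0.14, 0.0, -0.93, 1], [-0.06, 0.13, 0.0, -0.93, 1], [-0.08, 0.13, 0.0, -0.93, 1], [-0.09, 0.12, 0.0, -0.93, 1]]
```

>>> {"api": "send_rows", "payload": {"steps": [[[0.11,0.1,0,-0.93,1],[0.09,0.11,0,-0.93,1],[0.08,0.12,0,-0.93,1],[0.07,0.13,0,-0.93,1],[0.05,0.14,0,-0.93,1]]]}}

```text
time_s: 5.22
ee_pos: [577.2, -91.4, 190.6]
ee_rot: [-180.0, 0.1, 8.9]
force: [-0.1, 0.3, -0.1]
gripper_width: 76.0
gripper_force: 0.0
```

>>> {"api": "send_rows", "payload": {"steps": [[[0.04,0.14,0,-0.93,1],[0.02,0.15,0,-0.93,1],[0,0.15,0,-0.93,1],[-0.01,0.15,0,-0.93,1],[-0.03,0.14,0,-0.93,1]]]}}

```text
time_s: 5.63
ee_pos: [588.7, -118.8, 190.6]
ee_rot: [-179.9, 0.1, 40.9]
force: [-0.6, -0.3, 0.0]
gripper_width: 91.3
gripper_force: 0.0
```

>>> {"api": "send_rows", "payload": {"steps": [[[-0.05,0.14,0,-0.93,1],[-0.06,0.13,0,-0.93,1],[-0.08,0.13,0,-0.93,1],[-0.09,0.12,0,-0.93,1],[0,0,0,0,1]]]}}

```text
time_s: 6.05
ee_pos: [597.8, -141.4, 190.5]
ee_rot: [-179.9, 0.0, 66.2]
force: [0.0, 0.3, 0.1]
gripper_width: 91.1
gripper_force: 0.0
```

>>> {"api": "send_rows", "payload": {"steps": [[[0,0,0.6,0,1],[0,0,0.6,0,1],[0,0,0.5,0,1],[0,0,0,0,0.6],[0,0,0,0,0.6]]]}}

```text
time_s: 6.47
ee_pos: [596.9, -140.1, 122.4]
ee_rot: [-179.8, 0.0, 66.0]
force: [0.2, 0.2, 1.2]
gripper_width: 80.7
gripper_force: 0.0
```

```bash
python3 - <<'E'
from h import *
a,P=grab("scene");b,Q=grab("side");w,W=grab("wrist");ee()
print([np.array(np.round(M[m][np.argsort(M[m][:,2])][:20:4])).tolist() for M in (P,Q,W) for m in [(np.linalg.norm(M[...,:2]-[597,-140],axis=-1)<75)&(M[...,2]>112)&(M[...,2]<200)&~(np.linalg.norm(M[...,:2]-[597,-138],axis=-1)<16)]])
r=lambda i,x,y:cv2.resize(i[y:y+120,x:x+160],(400,300),interpolation=cv2.INTER_CUBIC)
save("m3",np.vstack([np.hstack([r(a,180,200),r(b,260,110)]),np.hstack([cv2.resize(w,(400,300)),r(w,220,160)])]))
E
```

```text
6.6167 [ 598.9 -140.7  125.1] [179.8  -0.   66.1] [ 1.3 -0.3 -0.4] 68.9
[[[614.0, -90.0, 112.0], [560.0, -125.0, 157.0], [648.0, -145.0, 158.0], [565.0, -115.0, 160.0], [564.0, -107.0, 161.0]], [[604.0, -115.0, 112.0], [619.0, -77.0, 113.0], [639.0, -145.0, 161.0], [640.0, -141.0, 163.0], [555.0, -118.0, 164.0]], [[568.0, -111.0, 159.0], [630.0, -160.0, 159.0], [569.0, -109.0, 160.0], [631.0, -158.0, 160.0], [570.0, -111.0, 160.0]]]
```

View pics/m3.png

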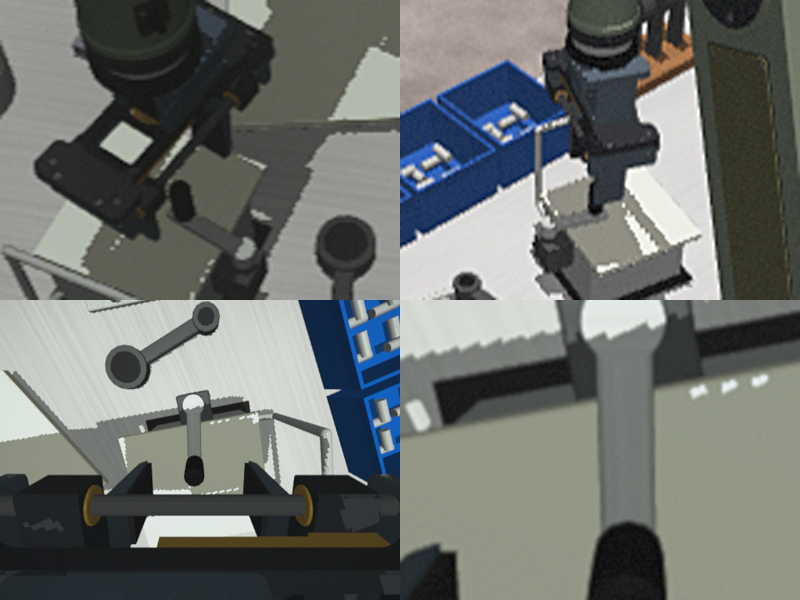

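All three depth views put the fingertips about 33 mm above the reported TCP (157 to 160 at TCP 125). They are level with or above the stub top at 151, which explains the miss. I'll close to 28 mm after descending about 35 mm, watching the force.

>>> {"api": "send_rows", "payload": {"steps": [[[0,0,0.4,0,0.6],[0,0,0.15,0,0.6],[0,0,0,0,0.6]]]}}

```text
time_s: 6.87
ee_pos: [597.1, -140.4, 100.9]
ee_rot: [-179.9, 0.0, 66.1]
force: [-0.3, -0.9, 0.4]
gripper_width: 54.9
gripper_force: 0.0
```

>>> {"api": "send_rows", "payload": {"steps": [[[0,0,0.2,0,0.28],[0,0,0,0,0.28],[0,0,0,0,0.28],[0,0,0,0,0.28],[0,0,0,0,0.28]]]}}

```text
time_s: 7.28
ee_pos: [598.1, -140.7, 93.9]
ee_rot: [180.0, -0.0, 66.1]
force: [0.6, -0.9, 0.7]
gripper_width: 26.1
gripper_force: 0.0
```

```bash
python3 - <<'E'
from h import *
ee()
for n in("scene","side","wrist"):
    a,M=grab(n)
    m=(np.linalg.norm(M[...,:2]-[597,-140],axis=-1)<60)&(M[...,2]>112)&(M[...,2]<200); p=M[m]
    print(n,p[np.argsort(p[:,2])][:60:10].round(0).tolist())
E
```

```text
7.2833 [ 598.1 -140.7   93.9] [180.   -0.   66.1] [ 0.6 -0.9  0.7] 26.1
scene [[597.0, -133.0, 113.0], [599.0, -134.0, 121.0], [602.0, -136.0, 128.0], [623.0, -133.0, 131.0], [600.0, -134.0, 134.0], [620.0, -151.0, 136.0]]
side [[613.0, -91.0, 112.0], [596.0, -131.0, 116.0], [618.0, -138.0, 132.0], [585.0, -120.0, 134.0], [572.0, -144.0, 137.0], [615.0, -135.0, 140.0]]
wrist [[601.0, -134.0, 112.0], [604.0, -139.0, 113.0], [599.0, -133.0, 113.0], [591.0, -133.0, 114.0], [604.0, -140.0, 115.0], [602.0, -135.0, 115.0]]
```

>>> {"api": "send_rows", "payload": {"steps": [[[0,0,0.15,0,0.28],[0.01,-0.15,0,0.87,0.28],[0.01,-0.15,0,0.87,0.28],[0.01,-0.15,0,0.87,0.28],[0.01,-0.15,0,0.87,0.28]]]}}

```text
time_s: 7.85
ee_pos: [578.7, -127.5, 86.9]
ee_rot: [179.9, 0.1, 41.9]
force: [0.4, -4.0, -0.7]
gripper_width: 25.8
gripper_force: 1.6
```

>>> {"api": "send_rows", "payload": {"steps": [[[0.01,-0.15,0,0.87,0.28],[0.01,-0.15,0,0.87,0.28],[0.01,-0.15,0,0.87,0.28],[0.01,-0.15,0,0.87,0.28],[0.01,-0.15,0,0.87,0.28]]]}}

```text
time_s: 8.27
ee_pos: [564.4, -100.8, 87.0]
ee_rot: [179.9, 0.1, 12.0]
force: [-1.2, -4.5, -0.0]
gripper_width: 25.9
gripper_force: 1.6
```

>>> {"api": "send_rows", "payload": {"steps": [[[0.01,-0.15,0,0.87,0.28],[0.01,-0.15,0,0.87,0.28],[0.01,-0.15,0,0.87,0.28],[0.01,-0.15,0,0.87,0.28],[0.01,-0.15,0,0.87,0.28]]]}}

```text
time_s: 8.68
ee_pos: [565.4, -70.5, 86.8]
ee_rot: [179.9, 0.2, -17.9]
force: [-3.0, -2.6, 2.1]
gripper_width: 25.5
gripper_force: 1.5
```

>>> {"api": "send_rows", "payload": {"steps": [[[0.01,-0.15,0,0.87,0.28],[0.01,-0.15,0,0.87,0.28],[0,0,0,0,0.28],[0,0,0,0,0.35],[0,0,0,0,0.35]]]}}

```text
time_s: 9.1
ee_pos: [572.4, -59.1, 87.4]
ee_rot: [-180.0, -0.0, -29.5]
force: [0.2, -0.6, -0.2]
gripper_width: 31.7
gripper_force: 0.0
```

```bash
python3 - <<'E'
from h import *
ee()
for n in("scene","side","wrist"):
    a,M=grab(n)
    for c,r in (((566,-65),22),((597,-138),22)):
        m=(np.linalg.norm(M[...,:2]-c,axis=-1)<r)&(M[...,2]>98)&(M[...,2]<118); p=M[m]
        print(n,c,len(p), p.mean(0).round(0) if len(p) else '')
E
```

```text
9.1 [572.4 -59.1  87.4] [-180.    -0.   -29.5] [ 0.2 -0.6 -0.2] 31.7
scene (566, -65) 53 [580. -67. 107.]
scene (597, -138) 1 [ 597. -145.  100.]
side (566, -65) 41 [562. -54. 108.]
side (597, -138) 5 [ 589. -149.   99.]
wrist (566, -65) 897 [578. -67. 109.]
wrist (597, -138) 0
```

The stub moved with the fingers and its force showed in the readings. Next: lift, then go to the front of the lip.

>>> {"api": "send_rows", "payload": {"steps": [[[0,0,-0.9,0,0.4],[0,0,-0.9,0,0.5],[0,0,-0.8,0,0.5],[0,0,0,0,0.5]]]}}

```text
time_s: 9.58
ee_pos: [576.5, -59.7, 198.8]
ee_rot: [-179.7, -0.8, -29.6]
force: [1.2, 0.5, -0.4]
gripper_width: 45.3
gripper_force: 0.0
```

```bash
python3 - <<'E'
from h import *
ee()
a,M=grab("wrist");w=a
m=(np.linalg.norm(M[...,:2]-[566,-68],axis=-1)<35)&(M[...,2]>142)&(M[...,2]<155); p=M[m];g=p.mean(0)
print("stub",len(p),g.round(1)); d=g[:2]-[619,-86]; print(np.linalg.norm(d), 256.5-np.degrees(np.arctan2(d[1],d[0]))%360)
a,M=grab("scene")
m=(M[...,2]>89)&(M[...,2]<98)&(np.linalg.norm(M[...,:2]-[587,-172],axis=-1)<120)&(a.mean(-1)>110)
print(cv2.minAreaRect(M[m][:,:2].astype(np.float32)))
x=tub(-125,0)
plan([(*x,150,-13.5,4),(*x,45,-13.5,3)],.5)
E
```

```text
9.5833 [576.5 -59.7 198.8] [-179.7   -0.8  -29.6] [ 1.2  0.5 -0.4] 45.3
stub 472 [567.5 -61.  149.3]
57.224894230053756 102.38113684864919
((587.790771484375, -173.78289794921875), (141.3033905029297, 150.09307861328125), 76.8564224243164)
[[-0.26, 0.76, 0.27, -0.58, 0.5], [-0.31, 0.74, 0.27, -0.58, 0.5], [-0.37, 0.72, 0.27, -0.58, 0.5], [-0.42, 0.69, 0.27, -0.58, 0.5], [-0.0, 0.0, 0.87, -0.0, 0.5]]
[[-0.0, 0.0, 0.87, -0.0, 0.5], [-0.0, 0.0, 0.87, -0.0, 0.5]]
```

The clamp is at about 1.79 rad and the lid hasn't moved. Going to the lip.

>>> {"api": "send_rows", "payload": {"steps": [[[-0.35,0.76,0.2,-0.58,0.5],[-0.4,0.74,0.2,-0.58,0.5],[-0.4,0.72,0.2,-0.58,0.5],[-0.45,0.69,0.2,-0.58,0.5],[0,0,0,0,0.5]]]}}

```text
time_s: 10.1
ee_pos: [459.8, -141.5, 156.1]
ee_rot: [179.9, 0.6, -13.7]
force: [-1.1, -0.6, -0.5]
gripper_width: 45.8
gripper_force: 0.0
```

>>> {"api": "send_rows", "payload": {"steps": [[[0,0,0.85,0,0.5],[0,0,0.85,0,0.5],[0,0,0.85,0,0.5],[0,0,0,0,0.5],[0,0,0,0,0.5]]]}}

```text
time_s: 10.52
ee_pos: [465.1, -139.3, 55.7]
ee_rot: [-180.0, 0.3, -13.7]
force: [0.3, -0.7, -0.5]
gripper_width: 45.8
gripper_force: 0.0
```

```bash
python3 - <<'E'
from h import *
ee()
t=env.state()["ee_pos"]
for n in("scene","side","wrist"):
    a,M=grab(n)
    m=(np.linalg.norm(M[...,:2]-t[:2],axis=-1)<60)&(M[...,2]>30)&(M[...,2]<200)&(a.mean(-1)<80); p=M[m]
    print(n,len(p),p[np.argsort(p[:,2])][:100:20].round(0).tolist())
save("w4",a)
plan([(*tub(-125,0),t[2],-13.5)],.5)
E
```

```text
10.5167 [ 465.1 -139.3   55.7] [-180.     0.3  -13.7] [ 0.3 -0.7 -0.5] 45.8
scene 673 [[456.0, -163.0, 90.0], [450.0, -162.0, 97.0], [456.0, -162.0, 101.0], [485.0, -112.0, 106.0], [470.0, -167.0, 109.0]]
side 466 [[479.0, -166.0, 91.0], [448.0, -162.0, 102.0], [455.0, -105.0, 107.0], [478.0, -107.0, 111.0], [457.0, -109.0, 115.0]]
wrist 39044 [[478.0, -170.0, 93.0], [489.0, -122.0, 95.0], [478.0, -170.0, 95.0], [478.0, -168.0, 96.0], [476.0, -119.0, 97.0]]
[[0.22, 0.05, 0.08, -0.02, 0.5]]
```

View pics/w4.png

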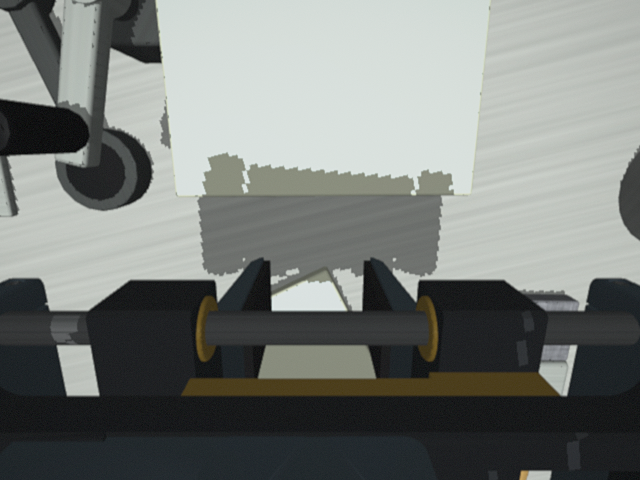

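The wrist view shows the lid's front edge at row 195, centred at column 325. The fingers straddle column 318, so they are well centred. I'll lower to bring the tips to about 70 and creep forward to contact.

>>> {"api": "send_rows", "payload": {"steps": [[[0,0,0.5,0,0.5],[0.35,0,0,0,0.5],[0.3,0.05,0,0,0.5],[0,0,0,0,0.5],[0,0,0,0,0.5]]]}}

```text
time_s: 11.08
ee_pos: [492.8, -148.5, 38.9]
ee_rot: [180.0, -0.2, -13.6]
force: [0.2, -0.2, 0.3]
gripper_width: 45.6
gripper_force: 0.0
```

>>> {"api": "send_rows", "payload": {"steps": [[[0.06,0,0,0,0.5],[0.06,0,0,0,0.5],[0.06,0,0,0,0.5],[0,0,0,0,0.5]]]}}

```text
time_s: 11.42
ee_pos: [498.1, -149.6, 37.7]
ee_rot: [-180.0, 0.1, -13.6]
force: [-1.2, 0.5, 0.6]
gripper_width: 45.9
gripper_force: 0.8
```

>>> {"api": "send_rows", "payload": {"steps": [[[0.06,0,0,0,0.5],[0.06,0,0,0,0.5],[0,0,0,0,0.5]]]}}

```text
time_s: 11.67
ee_pos: [498.9, -149.8, 37.1]
ee_rot: [-180.0, 0.5, -13.6]
force: [-10.8, 3.3, 8.7]
gripper_width: 46.0
gripper_force: 5.1
```

Contact is made: 11 N of preload with good friction. Starting to lift along the arc.

>>> {"api": "send_rows", "payload": {"steps": [[[0.04,0,-0.15,0,0.5],[0.02,0,-0.2,0,0.5],[0.03,0,-0.25,0,0.5]]]}}

```text
time_s: 11.92
ee_pos: [501.1, -150.7, 59.6]
ee_rot: [180.0, 0.7, -13.6]
force: [-8.2, 1.2, 0.6]
gripper_width: 45.7
gripper_force: 3.9
```

```bash
cat >> h.py <<'E'
def lid(n="scene"):
    a,M=grab(n); 
    d=M[...,:2]-[598,-173.5]; x=d@[.972,-.233]; y=d@[.233,.972]
    m=(x>-100)&(x<110)&(abs(y)<72)&(M[...,2]>86)&(a.min(-1)>70)&(M[...,2]<240)
    o=[]
    for lo in range(-100,110,20):
        k=m&(x>=lo)&(x<lo+20)
        if k.sum()>15: o.append((lo+10,int(k.sum()),round(float(np.median(M[...,2][k])),1),round(float(np.percentile(M[...,2][k],98)),1)))
    print(n,o); return a
E
python3 -c "
from h import *
ee();lid();lid('side');ee()"
```

```text
11.9167 [ 501.1 -150.7   59.6] [180.    0.7 -13.6] [-8.2  1.2  0.6] 45.7
scene [(-70, 549, 113.9, 151.4), (-50, 594, 111.0, 115.7), (-30, 604, 107.7, 111.5), (-10, 624, 104.5, 108.6), (10, 632, 101.5, 105.3), (30, 661, 98.1, 102.3), (50, 659, 95.0, 99.2), (70, 240, 92.8, 96.0), (90, 269, 167.2, 170.4)]
side [(-90, 17, 114.4, 208.4), (-70, 89, 115.5, 199.4), (-50, 57, 112.7, 116.0), (-30, 45, 108.9, 113.1), (-10, 44, 106.3, 109.6), (10, 44, 101.9, 106.1), (30, 53, 99.4, 103.0), (50, 74, 95.4, 100.0), (70, 52, 92.6, 97.7), (90, 170, 163.3, 171.8)]
12.0167 [ 501.5 -150.9   60.9] [180.    0.6 -13.6] [-9.5  0.3 -1. ] 45.8
```

The lid is tipping, now about 9°. Continuing along the arc.

>>> {"api": "send_rows", "payload": {"steps": [[[0.06,0,-0.3,0,0.5],[0.08,0,-0.3,0,0.5],[0.11,0,-0.29,0,0.5],[0.14,0,-0.28,0,0.5]]]}}

```text
time_s: 12.35
ee_pos: [518.8, -154.9, 108.0]
ee_rot: [180.0, 0.4, -13.6]
force: [-5.9, 0.1, 2.0]
gripper_width: 45.6
gripper_force: 2.4
```

```bash
python3 -c "
from h import *
ee();lid();ee()"
```

```text
12.35 [ 518.8 -154.9  108. ] [180.    0.4 -13.6] [-5.9  0.1  2. ] 45.6
scene [(-50, 698, 157.8, 199.8), (-30, 775, 146.5, 154.1), (-10, 763, 135.2, 142.0), (10, 760, 123.7, 130.7), (30, 765, 112.4, 119.8), (50, 772, 100.9, 108.3), (70, 289, 93.1, 97.4), (90, 269, 167.4, 170.8)]
12.4 [ 521.1 -155.5  110.5] [ 1.80e+02  1.00e-01 -1.36e+01] [-8.7  2.1  6.7] 45.7
```

>>> {"api": "send_rows", "payload": {"steps": [[[0.18,0,-0.24,0,0.5],[0.2,0,-0.23,0,0.5],[0.22,0,-0.2,0,0.5],[0.24,0,-0.18,0,0.5]]]}}

```text
time_s: 12.73
ee_pos: [553.7, -163.2, 143.0]
ee_rot: [180.0, 0.1, -13.6]
force: [-1.9, -0.1, 1.8]
gripper_width: 45.7
gripper_force: 1.0
```

```bash
python3 -c "
from h import *
ee();lid();ee()"
```

```text
12.7333 [ 553.7 -163.2  143. ] [ 1.80e+02  1.00e-01 -1.36e+01] [-1.9 -0.1  1.8] 45.7
scene [(-30, 49, 199.3, 235.4), (-10, 1027, 188.2, 200.9), (10, 1025, 163.4, 176.5), (30, 979, 138.3, 151.6), (50, 960, 113.0, 126.3), (70, 349, 95.4, 102.3), (90, 282, 167.4, 171.0)]
12.7833 [ 557.6 -164.3  144.4] [180.   -0.3 -13.7] [ 1.6 -0.5  0.7] 45.8
```

>>> {"api": "send_rows", "payload": {"steps": [[[0.24,0,-0.16,0,0.5],[0.26,0,-0.12,0,0.5],[0.26,0,-0.1,0,0.5],[0.25,0,-0.06,0,0.5],[0,0,0,0,0.5]]]}}

```text
time_s: 13.2
ee_pos: [595.9, -173.6, 159.9]
ee_rot: [180.0, -0.2, -13.6]
force: [-0.1, 0.4, -0.4]
gripper_width: 45.4
gripper_force: 0.0
```

```bash
python3 -c "
from h import *
ee();lid();ee()"
```

```text
13.2 [ 595.9 -173.6  159.9] [180.   -0.2 -13.6] [-0.1  0.4 -0.4] 45.4
scene [(30, 1239, 205.9, 220.8), (50, 1534, 151.0, 182.0), (70, 539, 105.4, 121.0), (90, 283, 167.3, 170.6)]
13.25 [ 594.4 -173.2  159.4] [180.   -0.  -13.7] [-0.3  0.9 -0.4] 45.6
```

>>> {"api": "send_rows", "payload": {"steps": [[[0.2,0,-0.05,0,0.5],[0.2,0,-0.05,0,0.5],[0.2,0,0,0,0.5],[0.2,0,0,0,0.5],[0.15,0,0,0,0.5]]]}}

```text
time_s: 13.67
ee_pos: [631.8, -182.2, 163.7]
ee_rot: [180.0, -0.0, -13.6]
force: [0.8, -0.7, -0.1]
gripper_width: 45.7
gripper_force: 0.0
```

```bash
python3 -c "
from h import *
ee();lid();lid('side');ee()"
```

```text
13.6667 [ 631.8 -182.2  163.7] [180.   -0.  -13.6] [ 0.8 -0.7 -0.1] 45.7
scene [(50, 49, 221.3, 233.0), (70, 1746, 176.1, 223.9), (90, 205, 167.5, 170.7)]
side [(-50, 24, 86.7, 89.1), (30, 16, 197.1, 227.7), (50, 331, 113.7, 191.7), (70, 1003, 152.5, 221.9), (90, 17, 117.3, 146.5)]
13.7667 [ 631.7 -182.2  163.4] [180.   -0.  -13.6] [ 0.3  0.3 -0.3] 45.6
```

>>> {"api": "send_rows", "payload": {"steps": [[[0.12,0,0,0,0.5],[0.12,0,0,0,0.5],[0.12,0,0,0,0.5],[0.12,0,0,0,0.5],[0,0,0,0,0.5]]]}}

```text
time_s: 14.18
ee_pos: [650.3, -186.7, 163.7]
ee_rot: [180.0, -0.0, -13.6]
force: [-0.7, -0.2, -0.1]
gripper_width: 45.3
gripper_force: 0.0
```

```bash
cat >> h.py <<'E'
def plate():
    for n in("scene","side"):
        a,M=grab(n); d=M[...,:2]-[598,-173.5]; x=d@[.972,-.233]; y=d@[.233,.972]
        m=(x>35)&(x<125)&(abs(y)<72)&(M[...,2]>86)&(M[...,2]<245)&(a.min(-1)>90)
        o=[]
        for z in range(90,240,15):
            k=m&(abs(M[...,2]-z)<7)
            if k.sum()>20:o.append((z,int(k.sum()),round(float(np.median(x[k])),1),round(float(np.median(y[k])),1)))
        print(n,o,"ztop",np.percentile(M[...,2][m],99).round(1))
E
python3 -c "
from h import *
ee();plate()"
```

```text
14.1833 [ 650.3 -186.7  163.7] [180.   -0.  -13.6] [-0.7 -0.2 -0.1] 45.3
scene [(180, 32, 79.6, -7.4), (210, 102, 99.0, 7.1), (225, 96, 97.5, -11.9)] ztop 221.6
side [(90, 185, 60.3, 3.2), (105, 168, 66.4, 1.0), (120, 174, 70.4, 4.1), (135, 171, 73.8, 6.7), (150, 176, 77.0, 2.5), (165, 151, 80.1, 12.0), (180, 115, 81.4, 30.3), (195, 122, 87.1, 33.3), (210, 112, 90.6, 34.4), (225, 24, 93.4, 8.8)] ztop 218.6
```

The side view shows the lid leaning on the bar, with its face at x 66 to 91 going up and its top at about 220. Retreat, let it rest, and turn 90° for the grasp.

>>> {"api": "send_rows", "payload": {"steps": [[[-0.5,0,0,0,0.6],[-0.5,0,-0.5,0,0.6],[0,0,-0.9,0,0.6],[0,0,0,0,0.6],[0,0,0,0,0.6]]]}}

```text
time_s: 14.7
ee_pos: [611.5, -177.4, 222.8]
ee_rot: [180.0, -0.3, -13.7]
force: [0.2, -0.3, -0.2]
gripper_width: 54.7
gripper_force: 0.0
```

```bash
python3 -c "
from h import *
ee();plate();plan([(*tub(88,0),225,76.5,14)],0.6)"
```

```text
14.7 [ 611.5 -177.4  222.8] [180.   -0.3 -13.7] [ 0.2 -0.3 -0.2] 54.7
scene [(180, 74, 80.4, -7.0), (195, 28, 80.7, -3.9), (210, 157, 99.1, -6.3), (225, 121, 97.0, 1.8)] ztop 220.5
side [(90, 181, 60.9, 2.7), (105, 167, 67.2, 8.0), (120, 176, 70.2, 3.2), (135, 166, 73.5, 3.3), (150, 182, 77.0, 3.9), (165, 184, 80.5, 3.7), (180, 145, 81.0, 11.1), (195, 179, 87.7, 11.8), (210, 153, 91.2, 20.4), (225, 39, 93.1, 26.9)] ztop 219.3
[[0.13, -0.0, -0.01, -0.94, 0.6], [0.13, 0.01, -0.01, -0.94, 0.6], [0.13, 0.03, -0.01, -0.94, 0.6], [0.13, 0.04, -0.01, -0.94, 0.6], [0.12, 0.06, -0.01, -0.94, 0.6]]
[[0.11, 0.07, -0.01, -0.94, 0.6], [0.11, 0.08, -0.01, -0.94, 0.6], [0.1, 0.09, -0.01, -0.94, 0.6], [0.08, 0.1, -0.01, -0.94, 0.6], [0.07, 0.11, -0.01, -0.94, 0.6]]
[[0.06, 0.12, -0.01, -0.94, 0.6], [0.05, 0.13, -0.01, -0.94, 0.6], [0.03, 0.13, -0.01, -0.94, 0.6], [0.02, 0.13, -0.01, -0.94, 0.6]]
```

>>> {"api": "send_rows", "payload": {"steps": [[[0.13,0,0,-0.94,0.6],[0.13,0.01,0,-0.94,0.6],[0.13,0.03,0,-0.94,0.6],[0.13,0.04,0,-0.94,0.6],[0.12,0.06,0,-0.94,0.6]]]}}

```text
time_s: 15.22
ee_pos: [636.1, -182.8, 218.0]
ee_rot: [-179.9, 0.1, 19.0]
force: [0.3, -0.7, 0.2]
gripper_width: 54.4
gripper_force: 0.0
```

>>> {"api": "send_rows", "payload": {"steps": [[[0.11,0.07,0,-0.94,0.6],[0.11,0.08,0,-0.94,0.6],[0.1,0.09,0,-0.94,0.6],[0.08,0.1,0,-0.94,0.6],[0.07,0.11,0,-0.94,0.6]]]}}

```text
time_s: 15.63
ee_pos: [661.9, -188.5, 217.8]
ee_rot: [-179.8, 0.1, 51.3]
force: [-0.0, -0.1, 0.7]
gripper_width: 54.8
gripper_force: 0.0
```

>>> {"api": "send_rows", "payload": {"steps": [[[0.06,0.12,0,-0.94,0.6],[0.05,0.13,0,-0.94,0.6],[0.03,0.13,0,-0.94,0.6],[0.02,0.13,0,-0.94,0.6],[0,0,0,0,0.6]]]}}

```text
time_s: 16.05
ee_pos: [683.4, -193.0, 217.5]
ee_rot: [-179.8, -0.0, 76.9]
force: [-0.9, -0.4, 0.0]
gripper_width: 54.7
gripper_force: 0.0
```

```bash
python3 - <<'E'
from h import *
ee();a,M=grab("wrist");save("w5",a)
d=M[...,:2]-[598,-173.5]; x=d@[.972,-.233]; y=d@[.233,.972]
m=(M[...,2]>212)&(M[...,2]<226)&(x>70)&(x<115)&(a.min(-1)>90)
print(m.sum(),[(np.percentile(v[m],[2,50,98])).round(1) for v in (x,y,M[...,2])])
plan([(*tub(88,0),200,76.5),(*tub(88,0),160,76.5,2)],.6)
E
```

```text
16.05 [ 683.4 -193.   217.5] [-179.8   -0.    76.9] [-0.9 -0.4  0. ] 54.7
3135 [array([ 90.8,  95.4, 100.3]), array([-67.5,  17.1,  66.6]), array([212.8, 217.5, 219.2])]
[[-0.02, 0.02, 0.44, 0.03, 0.6], [0.0, 0.0, 0.5, -0.0, 0.6], [0.0, 0.0, 0.5, -0.0, 0.6]]
```

View pics/w5.png

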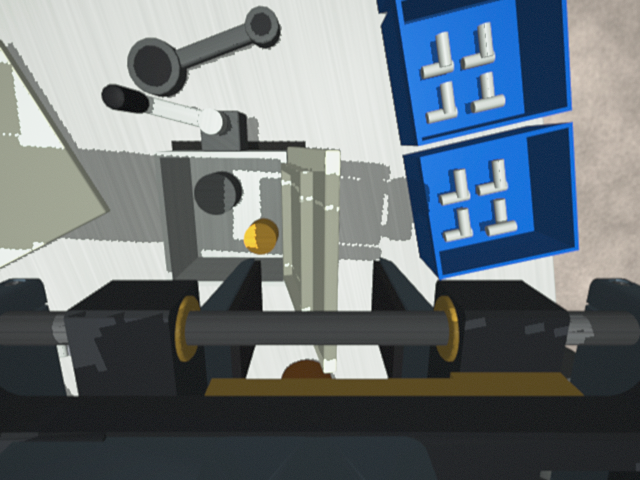

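The wrist view shows the leaning lid's top edge at columns 315 to 340, between the fingers, with the tub open and the clamp clear at (160,105). Descend and grip.

>>> {"api": "send_rows", "payload": {"steps": [[[0,0.03,0.5,0,0.6],[0,0,0.5,0,0.6],[0,0,0.42,0,0.6],[0,0,0,0,0.6],[0,0,0,0,0.4]]], "squeeze": 20}}

```text
time_s: 16.52
ee_pos: [683.4, -193.0, 161.8]
ee_rot: [-179.8, -0.0, 76.7]
force: [0.1, -0.5, 0.4]
gripper_width: 51.0
gripper_force: 0.0
```

>>> {"api": "send_rows", "payload": {"steps": [[[0,0,0,0,0.25],[0,0,0,0,0.2],[0,0,0,0,0.1],[0,0,0,0,0],[0,0,0,0,0]]], "squeeze": 20}}

```text
time_s: 16.93
ee_pos: [684.8, -193.4, 163.9]
ee_rot: [179.9, 0.0, 76.8]
force: [0.2, 0.3, 0.1]
gripper_width: 17.6
gripper_force: 0.2
```

>>> {"api": "send_rows", "payload": {"steps": [[[0,0,0,0,0],[0,0,0,0,0],[0,0,0,0,0]]], "squeeze": 20}}

```text
time_s: 17.18
ee_pos: [684.1, -193.3, 163.8]
ee_rot: [-180.0, 0.0, 76.8]
force: [-0.8, 1.5, 3.9]
gripper_width: 11.7
gripper_force: 19.6
```

```bash
python3 -c "
from h import *
ee();plate();ee()"
```

```text
17.1833 [ 684.1 -193.3  163.8] [-180.     0.    76.8] [-0.8  1.5  3.9] 11.7
scene [(225, 88, 91.5, 43.1)] ztop 221.2
side [(90, 182, 60.7, 4.7), (105, 163, 66.0, 4.9), (120, 158, 68.6, 8.5), (135, 169, 71.2, 5.2), (150, 160, 73.6, 4.4), (165, 176, 76.2, 2.3), (180, 143, 76.6, 7.2), (195, 187, 81.4, 11.7), (210, 113, 84.1, 30.2), (225, 40, 87.5, 47.8)] ztop 220.5
17.2833 [ 684.3 -193.3  163.7] [180.    0.   76.8] [-1.4  0.7  4.5] 11.5
```

Gripped (20 N). Lift straight up, slowly at first, with more squeeze.

>>> {"api": "send_rows", "payload": {"steps": [[[0,0,-0.2,0,0],[0,0,-0.3,0,0],[0,0,-0.3,0,0],[0,0,0,0,0]]], "squeeze": 35}}

```text
time_s: 17.62
ee_pos: [682.2, -192.7, 195.2]
ee_rot: [-179.7, -0.0, 76.8]
force: [-7.0, 2.2, 2.4]
gripper_width: 8.7
gripper_force: 35.1
```

```bash
python3 -c "
from h import *
ee();plate();ee()"
```

```text
17.6167 [ 682.2 -192.7  195.2] [-179.7   -0.    76.8] [-7.   2.2  2.4] 8.7
scene [] ztop 232.3
side [(90, 24, 55.2, 5.6), (105, 64, 80.4, 19.5), (120, 196, 78.2, 3.3), (135, 140, 80.6, 5.1), (150, 151, 80.4, 1.2), (165, 163, 80.6, 5.5), (180, 152, 81.5, 3.1), (195, 158, 81.3, 5.3), (210, 152, 78.1, 6.8), (225, 157, 82.3, 13.4)] ztop 243.0
17.7167 [ 681.9 -192.7  194.4] [-179.6   -0.    76.8] [-5.4  1.8  1.6] 8.7
```

>>> {"api": "send_rows", "payload": {"steps": [[[0,-0.3,0,0,0],[0,0,-0.5,0,0],[0,0,-0.7,0,0],[0,0,-0.7,0,0],[0,0,-0.3,0,0]]]}}

```text
time_s: 18.13
ee_pos: [674.4, -191.0, 286.5]
ee_rot: [179.6, 0.0, 76.8]
force: [0.3, 0.4, -1.9]
gripper_width: 8.5
gripper_force: 35.0
```

```bash
python3 - <<'E'
from h import *
ee();t=env.state()["ee_pos"]
a,M=grab("side"); d=M[...,:2]-[598,-173.5]; x=d@[.972,-.233]; y=d@[.233,.972]
m=(x>45)&(x<88)&(abs(y)<80)&(M[...,2]>130)&(M[...,2]<345)&(a.min(-1)>90)
print([np.percentile(v[m],[1,50,99]).round(1) for v in (x,y,M[...,2])])
z=np.load("first.npz")
for k in "PQ":
    P=z[k]; d=P[...,:2]-[620.5,141]; c,s=np.cos(np.radians(-14.3)),np.sin(np.radians(-14.3)); x=d@[c,s]; y=d@[-s,c]
    for lo in range(-20,20,8):
        m=(x>=lo)&(x<lo+8)&(abs(y)<65)&(P[...,2]<40)
        if m.sum()>10: print(k,lo+4,m.sum(),np.median(P[...,2][m]).round(1))
    # rails: x positions
    m=(P[...,2]>82)&(P[...,2]<92)&(abs(y)<65)&(abs(x)<40); print(np.histogram(x[m],np.arange(-40,41,4))[0])
    q=x[m&(x>0)],x[m&(x<0)]; print(np.mean(q[0]),np.mean(q[1]))
    for sg in(1,-1):
        k2=m&(x*sg>0); print("angle",np.degrees(np.polyfit(y[k2],x[k2],1)[0]))
plan([(620.5,141,t[2],75.7,10)],0)
E
```

```text
18.1333 [ 674.4 -191.   286.5] [179.6   0.   76.8] [ 0.3  0.4 -1.9] 8.5
[array([64. , 74. , 81.3]), array([-67.1,   7.6,  70.4]), array([193.4, 270.7, 341.9])]
P -16 179 14.5
P -8 40 15.7
P 0 160 12.5
P 8 231 12.2
P 16 239 11.0
[  0   0   1  47 142  62   0   0   0   0   0   0   0   0   0  53 147  70
   0   0]
26.212916331249215 -21.75935727373702
angle -0.16246816103055275
angle -0.21135500795461384
Q -16 128 14.6
Q -8 95 15.2
Q 0 83 14.5
Q 8 91 13.0
Q 16 79 11.9
[ 0  0 28 77 25  2  0  0  0  0  0  0  0  0 19 75 27  2  0  0]
22.14500197275897 -26.02396218457412
angle -0.31316274326047394
angle -0.3307958901938991
[[0.78, -0.32, 0.0, 0.02, 0], [0.78, -0.32, 0.0, 0.02, 0], [0.78, -0.32, 0.0, 0.02, 0], [0.78, -0.33, 0.0, 0.02, 0], [0.78, -0.33, 0.0, 0.02, 0]]
[[0.77, -0.33, 0.0, 0.02, 0], [0.77, -0.33, 0.0, 0.02, 0], [0.77, -0.33, 0.0, 0.02, 0], [0.77, -0.33, 0.0, 0.02, 0], [0.77, -0.34, 0.0, 0.02, 0]]
```

The lid is held upright, with its bottom at TCP−94 mm. The rack floor slopes down away from the robot (+x). Carrying it across.

>>> {"api": "send_rows", "payload": {"steps": [[[0.78,-0.31,0,0.02,0],[0.78,-0.31,0,0.02,0],[0.78,-0.31,0,0.02,0],[0.78,-0.31,0,0.02,0],[0.78,-0.31,0,0.02,0]]]}}

```text
time_s: 18.6
ee_pos: [648.2, -23.0, 281.1]
ee_rot: [-179.9, 0.0, 76.1]
force: [0.8, 0.4, -2.5]
gripper_width: 8.8
gripper_force: 35.0
```

>>> {"api": "send_rows", "payload": {"steps": [[[0.77,-0.31,0,0.02,0],[0.77,-0.32,0,0.02,0],[0.77,-0.32,0,0.02,0],[0.77,-0.32,0,0.02,0],[0.7,-0.32,0,0.02,0]]]}}

```text
time_s: 19.02
ee_pos: [623.4, 139.8, 281.2]
ee_rot: [-179.9, 0.0, 75.5]
force: [0.1, 0.5, -3.1]
gripper_width: 8.7
gripper_force: 35.0
```

>>> {"api": "send_rows", "payload": {"steps": [[[0,0,0,0,0],[0,0,0,0,0],[0,0,0,0,0]]]}}

```text
time_s: 19.27
ee_pos: [623.8, 137.3, 281.8]
ee_rot: [-180.0, 0.1, 75.5]
force: [0.0, -0.7, -2.9]
gripper_width: 8.6
gripper_force: 35.0
```

```bash
cat >> h.py <<'E'
def rackview(lo=130,hi=360):
    for n in("scene","side"):
        a,P=grab(n); d=P[...,:2]-[620.5,141]; c,s=np.cos(np.radians(-14.3)),np.sin(np.radians(-14.3)); x=d@[c,s]; y=d@[-s,c]
        m=(abs(x)<60)&(abs(y)<100)&(P[...,2]>lo)&(P[...,2]<hi)&(a.min(-1)>90)
        if m.sum()>20: 
            p=np.polyfit(P[...,2][m],x[m],1); q=np.polyfit(y[m],x[m],1)
            print(n,m.sum(),[np.percentile(v[m],[1,50,99]).round(1) for v in (x,y,P[...,2])],"tilt",np.degrees(p[0]).round(1),"yaw",np.degrees(q[0]).round(1))
E
python3 -c "
from h import *
ee();rackview();plan([(625,140,286,75.7)],0)"
```

```text
19.2667 [623.8 137.3 281.8] [-1.80e+02  1.00e-01  7.55e+01] [ 0.  -0.7 -2.9] 8.6
scene 125 [array([ 1.4,  7.8, 11.4]), array([-72.1,  45.6,  63.9]), array([185.3, 334.8, 337.8])] tilt -1.5 yaw 0.1
side 2366 [array([-9.8,  0.1,  5.9]), array([-71.5,   2.5,  65.7]), array([190.5, 266. , 337.4])] tilt 0.7 yaw 0.5
[[0.09, 0.0, -0.09, -0.05, 0]]
```

>>> {"api": "send_rows", "payload": {"steps": [[[0.08,0,0.8,0,0],[0,0,0.8,0,0],[0,0,0.7,0,0],[0,0,0,0,0],[0,0,0,0,0]]]}}

```text
time_s: 19.78
ee_pos: [624.1, 139.6, 189.8]
ee_rot: [-179.8, 0.1, 75.4]
force: [-0.0, -0.6, -2.1]
gripper_width: 8.7
gripper_force: 35.0
```

```bash
python3 -c "
from h import *
ee();rackview(95)"
```

```text
19.7833 [624.1 139.6 189.8] [-1.798e+02  1.000e-01  7.540e+01] [-0.  -0.6 -2.1] 8.7
scene 99 [array([-17.3,   6.6,  10.6]), array([-70.3,  46.5,  65.9]), array([ 95.3, 243.4, 327.7])] tilt -3.1 yaw 1.5
side 1974 [array([-9.1,  0.9,  8.3]), array([-68.3,   8.5,  69.6]), array([ 99.5, 173.9, 248.8])] tilt 1.1 yaw 0.7
```

>>> {"api": "send_rows", "payload": {"steps": [[[0,0,0.5,0,0],[0,0,0.6,0,0],[0,0,0.5,0,0],[0,0,0.2,0,0],[0,0,0,0,0]]]}}

```text
time_s: 20.3
ee_pos: [624.6, 140.6, 118.8]
ee_rot: [-180.0, 0.0, 75.4]
force: [-0.5, -0.1, -2.2]
gripper_width: 8.8
gripper_force: 35.0
```

>>> {"api": "send_rows", "payload": {"steps": [[[0,0,0.06,0,0],[0,0,0.06,0,0],[0,0,0,0,0]]]}}

```text
time_s: 20.55
ee_pos: [625.6, 141.0, 115.6]
ee_rot: [179.9, -0.1, 75.5]
force: [-0.7, 0.7, -3.5]
gripper_width: 8.7
gripper_force: 35.0
```

>>> {"api": "send_rows", "payload": {"steps": [[[0,0,0.06,0,0],[0,0,0.06,0,0],[0,0,0,0,0]]]}}

```text
time_s: 20.8
ee_pos: [624.5, 140.8, 109.2]
ee_rot: [-180.0, 0.0, 75.5]
force: [-0.0, 0.4, -3.1]
gripper_width: 8.7
gripper_force: 35.0
```

>>> {"api": "send_rows", "payload": {"steps": [[[0,0,0.05,0,0],[0,0,0.05,0,0],[0,0,0,0,0]]]}}

```text
time_s: 21.05
ee_pos: [625.4, 140.6, 108.8]
ee_rot: [179.8, -0.0, 75.5]
force: [-2.9, -1.2, 12.4]
gripper_width: 9.0
gripper_force: 35.1
```

On the floor at the expected height. Relieve the load, nudge toward the +x rail, and open gently.

>>> {"api": "send_rows", "payload": {"steps": [[[0,0.05,-0.03,0,0],[0,0.05,0,0,0],[0,0,0,0,0]]], "squeeze": 8}}

```text
time_s: 21.3
ee_pos: [629.9, 139.6, 108.3]
ee_rot: [179.8, -0.0, 75.5]
force: [-1.5, -1.5, 7.3]
gripper_width: 9.1
gripper_force: 8.0
```

>>> {"api": "send_rows", "payload": {"steps": [[[0,0,0,0,0.13],[0,0,0,0,0.2],[0,0,0,0,0.3],[0,0,0,0,0.45],[0,0,0,0,0.6]]]}}

```text
time_s: 21.72
ee_pos: [628.5, 139.8, 106.2]
ee_rot: [-180.0, 0.0, 75.5]
force: [0.3, -0.3, -0.3]
gripper_width: 35.2
gripper_force: 0.0
```

>>> {"api": "send_rows", "payload": {"steps": [[[0,0,0,0,0.7],[0,0,0,0,0.7],[0,0,0,0,0.7]]]}}

```text
time_s: 21.97
ee_pos: [628.5, 139.8, 106.5]
ee_rot: [-180.0, 0.0, 75.5]
force: [-0.3, 0.4, 0.6]
gripper_width: 55.8
gripper_force: 0.0
```

```bash
python3 -c "
from h import *
ee();rackview(95,175)"
```

```text
21.9667 [628.5 139.8 106.5] [-180.     0.    75.5] [-0.3  0.4  0.6] 55.8
scene 29 [array([-19. ,  22.6,  26.8]), array([-71. ,  61.3,  66.6]), array([139.9, 161. , 163.7])] tilt 113.6 yaw 2.4
side 586 [array([-27.9,  13. ,  23.4]), array([-67.9,  35.4,  70.5]), array([ 95.6, 127.9, 164.7])] tilt 5.9 yaw 2.4
```

Released and leaning on the +x rail, with the fingers clear on both sides. Rise straight up and check.

>>> {"api": "send_rows", "payload": {"steps": [[[0,0,-0.4,0,0.75],[0,0,-0.8,0,0.75],[0,0,-0.9,0,0.75],[0,0,-0.9,0,0.75],[0,0,0,0,0.75]]]}}

```text
time_s: 22.48
ee_pos: [632.4, 140.6, 235.3]
ee_rot: [179.2, -0.4, 75.5]
force: [1.2, 0.3, 1.1]
gripper_width: 68.1
gripper_force: 0.0
```

```bash
python3 - <<'E'
from h import *
ee();rackview(95,175)
a,P=grab("scene");b,Q=grab("side")
save("end",np.hstack([cv2.resize(a[180:420,150:470],(400,300)),cv2.resize(b[120:330,190:470],(400,300))]))
E
```

```text
22.4833 [632.4 140.6 235.3] [179.2  -0.4  75.5] [1.2 0.3 1.1] 68.1
scene 106 [array([18.7, 23.2, 27.1]), array([-68.7,  33.9,  66.2]), array([157.8, 161.3, 164.4])] tilt 14.9 yaw -0.6
side 1074 [array([ 3.1, 14.3, 24.8]), array([-67.1,   3.1,  69.8]), array([ 96.2, 133.4, 164.8])] tilt 7.9 yaw 0.4
```

View pics/end.png

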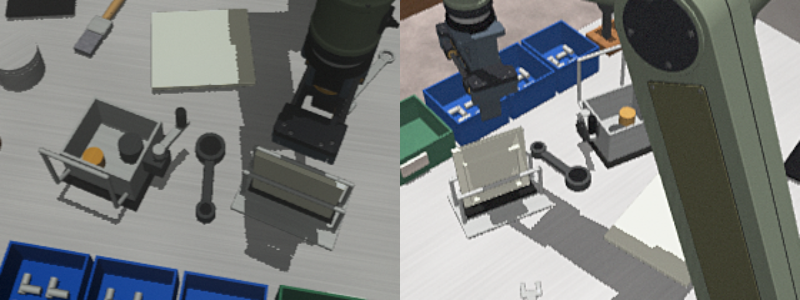

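The lid stands in the rack bay at (300,185) leaning on the far rail, centred along the rack. The clamp is open at (175,130) and the conrod is in place. Handing in after letting the arm settle.

>>> {"api": "send_rows", "payload": {"steps": [[[0,0,0,0,0.75],[0,0,0,0,0.75],[0,0,0,0,0.75]]]}}

```text
time_s: 22.93
ee_pos: [628.0, 139.7, 225.3]
ee_rot: [-179.9, 0.1, 75.5]
force: [1.0, -0.3, 0.1]
gripper_width: 67.9
gripper_force: 0.0
```

```bash
python3 -c "
from workcell import env
print(env.job_done())"
```

```text
the job is handed in; nothing more can be done
None
```

The job is handed in, with no verdict returned: the clamp is swung to about 1.79 rad, and the lid was tipped back onto the bar, lifted off and stood in the middle of the drip rack, leaning on its +x rail, at 23 s of the 72 s allowed.

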